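Fit up a short tube in the welding square

TASK

Get the short loose square tube ready for tack welding: push it along the fixture plate until its long side lies snug along the blue locating square and its end butts up against the clamped cross tube, with no gap at either. Only push it; do not lift it or tip it over, and leave the tape roll, the brass offcut and the hammer where they are.

Things in the scene. Friction and masses are not known exactly. Their poses are not given: they have to be found in the camera images.
- corner (a point): Corner to push into: point on the top face of the grey fixture plate where the cross tube's near face meets the working face of the blue square. z up, x along the square's face into the cross tube, y along the cross tube towards the blue square. Nothing here can move. Where x < 0 and y < 0 the plate is bare; the tape roll and the offcut stand farther back, centres 210 to 230 mm towards -x.
- cross_tube (a point): Top near edge of the fixed steel cross tube, half-way along it (axes as corner). The tube is 40 x 40 mm, 400 mm long along y; its near face is the plane x = 0 of corner. Two strap clamps over its ends (165 mm to -y and 185 mm to +y of this point) rise up to 35 mm above its top; they start 2 mm beyond its near face.
- square (a point): Top of the near end of the blue locating square's upright leg, on its working face (axes as corner). This leg is 105 mm long from here along +x, 14 mm thick (towards +y), 35 mm high; its working face is the plane y = 0 of corner and looks to -y. The other leg lies along the cross tube on the +y side.
- jig: Grey fixture plate, 400 (x) x 520 (y) x 12 mm, bolted to the bench; it carries the cross tube and the square. Origin: centre of its underside, on the bench; z up, x away from the robot when straight (yaw varies). Its flush 16 mm holes catch nothing.
- stub_center (a point): Centre of the loose square steel tube: 120 mm long (x axis), 40 x 40 mm, 3 mm wall, open ends, about 0.4 kg, z up. It lies on the plate, centre 20 mm above the plate's top, up to 0.45 rad askew. Seated, its +x end touches the cross tube and its +y side the square: centre at x -60, y -20, z +20 mm of corner. Sliding it takes 3 to 8 N.
- tape: Blue roll of tape lying flat on the near part of the plate, to one side, 96 mm across, 24 mm high, loose, 0.09 kg. Origin: centre of its underside. Leave alone.
- offcut: Brass round-bar offcut standing upright on the near part of the plate, to the other side from the tape roll, 25 mm across, 50 mm high, loose. Origin: centre of its underside. Leave alone.
- hammer: Hammer lying on the bench to the right of the plate, 280 mm long along its x axis, up to about 40 mm high. Leave alone.
There are look-alikes about, which are no part of the job. Of the things that look like the part that bears stub_center, the smallest one is meant.

How it is judged:
By the outcome, as a careful person would: the job done as asked, in the order asked, and still so for the second after the job is handed in, with the robot touching nothing.
It also fails if it takes over 45 s, if anything falls off the work surface, if the arm or the gripper's body presses on something with over 40 N, if the wrist force passes 120 N, or if a joint passes its speed limit or range.

ROBOT

A 7-joint arm with a two-finger parallel gripper is mounted at the origin on the work surface. World frame = base frame: x ahead of the robot, y to its left, z up, the work surface at z = 0. Lengths are in m, angles in rad, forces in N, time in s.
With the tool pointing down it reaches from about 0.425 to 0.875 m from the base axis. Payload 9.9 kg.
Tool frame: the origin (TCP) lies between the finger pads; the fingertips stand 25 mm ahead of it and the grasp point (between the pads) lies 6 mm ahead of it; y points along the fingers, z is the direction in which the jaws open and shut, and the axes are right-handed (so a half turn about y gives the same grasp; the last joint's range is limited). The gripper opens to 85 mm and grips with 20 to 120 N. Pads are 22 mm wide; open, the fingers measure 114 mm over their backs; the gripper's body (76 mm by 85 mm) begins 54 mm behind the grasp point. The pads swing forward as they close: fully open they stand 13 mm farther back than shut.
Start: joints at [-1.235, 0.576, 0.025, 1.437, -0.015, 1.129, -0.057], TCP at [0.275, 0.616, 0.256] pointing down, gripper open.
Joint ranges: [-2.76, 2.76], [-0.34, 2.15], [-1.52, 1.57], [0.19, 2.46], [-1.09, 4.23], [0.17, 1.99], [-2.82, 2.82]. Speed limits (rad/s): [2.22, 2.22, 3.01, 3.01, 3.14, 3.14, 3.14].

INTERFACE

Orientations are given as a unit quaternion [x, y, z, w].
In Python, from station import * gives the robot as it stands. The module is installed in compiled form; this text tells all that it offers.
- The arm moves only by the tool play_rows, never from a script. Its argument "moves" is a list that holds one entry, the list of rows, each a list of 5 numbers: the closure, from 0 (fully open) to 1 (shut), then the shift along the tool's x, y, z in mm, then the turn about the tool's y in degrees. A call has 1 to 5 rows; each row shifts and turns the pose as measured when the row begins, along the tool's axes as they then stand; what a row does not reach is not made up. A row lasts 1/12 s, in which the tool goes at most 41.7 mm and 7.16 degrees, less where a joint would pass 70% of its speed; a pose out of reach is approached as far as the arm can. A call is refused whole if a number of a shift passes 41.7 or a number of a turn 7.16, either way. A call with a gripper value outside its range is refused whole. The fingers move at their own pace and stop on an object; "grip_force" is the grip in N (left out, the last holds). Time passes only in rows, so rows that do not move let the fingers close. It gives the time, the measured TCP pose, the force and the opening at its end, in the units of the state.
- sense(): the state, without advancing time (a new reading comes with each control period).
- capture(name): name is "side" or "top" or "wrist"; returns the picture (384x512x3 uint8, blue, green, red); there is no depth.
- camera_model(name): a dict with "fx", "fy", "cx", "cy" (pixels), "D" ([k1, k2, p1, p2, k3] as OpenCV has them; the pictures are not rectified), "camera_from_world" (4x4, takes a point from world to camera coordinates). Camera axes: x right, y down, z forward; pixel columns grow to the right and rows downward; lengths in m; the calibration is good to about 2 mm. A picture is of the moment at which its call begins: read the wrist's pose just before it. camera_model takes no time and is no camera call; for the wrist camera it gives the pose at the moment of the call.
- finish_job(): hands the job in, once; it reports no verdict.
Trained networks look in the newest picture that a camera, given by its name, has taken for a name from the list of things; names that differ only in an ending like _2 or _b are one class to them, and where a whole thing is asked for, a point or a joint stands for the part that bears it (a point fixed in the world has none). Each returns a list of dicts, best first, with "confidence" (0 to 1); they miss things now and then, are a little off and sometimes report something else, mostly with a low value. They report only what shows in the picture. A call takes as long as a camera call. They do not tell look-alikes from the thing itself.
- regions_of(camera, target): "region" (384x512 bool, what is visible of it).
- spot_point(camera, target): "location" ([x, y, z] in m, in world coordinates, good to about 4 mm: a listed point, or the origin of a listed thing).
The state is a dict: "t": time; "joint_pos": joint angles; "joint_vel": joint speeds; "effort": joint torques, N m; "ee_pos": TCP position; "orientation": TCP orientation; "contact_force": force on the tool from outside, world axes, zero at the start; "torque": the same for the moment, N m; "gripper_width": opening from 0.0 (shut) to 1.0 (fully open).
Only numpy, scipy, OpenCV 4.12 (cv2) and the standard library are available. Lean on these libraries where they do the work, as an engineer would, in place of code of your own. Each camera call takes 0.05 s, during which the arm holds its last target.

## Working session

There is one attempt and no reset: what is moved stays moved. The work goes in short steps, Python scripts to look and compute and a tool call to move; the robot and the scene stay as the last step left them, time stands still between calls to the robot, and variables do not carry over. Pictures are saved under pics/ and viewed, and the job is handed in when it is done.

Besides the shell and the picture viewer there is one more tool, called after ">>>" by a JSON object that holds its "method" and its "body". play_rows: Moves the arm, as the interface text tells. Its arguments: {"type":"object","properties":{"moves":{"type":"array"},"grip_force":{"type":"number"}},"required":["moves"]}

```bash
mkdir -p pics; python3 - <<'E'
from station import *
import cv2
s=sense();print({k:(v if not hasattr(v,'tolist') else v.tolist()) for k,v in s.items()})
for n in ["top","side"]:
    im=capture(n);cv2.imwrite(f"pics/{n}0.png",im)
    for t in ["corner","cross_tube","square","stub_center","tape","offcut","hammer","jig"]:
        if n=="side" and t in("hammer","jig"):continue
        for d in spot_point(n,t)[:4]:print(n,t,[round(float(v),4) for v in d["location"]],round(d["confidence"],2))
print(sense()["t"])
E
```

```text
{'t': 0.0, 'joint_pos': [-1.2347915792138382, 0.57653440839831, 0.024851468134713613, 1.437901385194368, -0.015008324132485193, 1.1289724448790077, -0.05650736226731852], 'joint_vel': [-7.985322258950195e-05, -0.001305153973708524, -0.0020521354913437435, 0.000949712655055686, -0.0012656806332075013, -1.977370178135437e-05, -0.0010536533270983012], 'effort': [0.00021621960968332132, -76.57686710357666, 2.2504620999097824, -28.59695076942444, 0.01532771741040051, 0.012921761954203248, -2.6294130179849162e-05], 'ee_pos': [0.2749487799832789, 0.6160265935257657, 0.25544356643877275], 'orientation': [0.6921569726193637, -0.14742168856650548, 0.14723819387181564, -0.6910184406077475], 'contact_force': [0.3658692079222448, 0.5412481604510114, -0.7675642933788643], 'torque': [0.051886721294998855, 0.010577799313859427, 0.005163488125552921], 'gripper_width': 1.0018785029629833}
top corner [0.6487, -0.0159, 0.0127] 0.71
top cross_tube [0.6355, -0.0654, 0.0517] 0.61
top square [0.5389, 0.0115, 0.0488] 0.9
top square [0.5571, -0.0433, 0.0018] 0.55
top stub_center [0.2058, -0.3607, 0.027] 0.94
top stub_center [0.5104, -0.0701, 0.0279] 0.76
top stub_center [0.6692, 0.3163, 0.0233] 0.75
top tape [0.4531, 0.1147, 0.0128] 0.74
top tape [0.4983, -0.4909, 0.0024] 0.51
top offcut [0.3707, -0.1917, 0.0146] 0.63
top hammer [0.4952, -0.4904, 0.0014] 0.58
top jig [0.5567, -0.0428, 0.0009] 0.58
side corner [0.6454, -0.0166, 0.0126] 0.55
side cross_tube [0.6387, -0.0648, 0.0543] 0.79
side square [0.5324, 0.0102, 0.0479] 0.59
side square [0.4972, -0.5, -0.0001] 0.26
side stub_center [0.1989, -0.3621, 0.0223] 0.91
side stub_center [0.5151, -0.0765, 0.0328] 0.62
side stub_center [0.6682, 0.3171, 0.024] 0.56
side tape [0.4501, 0.1227, 0.0167] 0.69
side tape [0.3703, -0.1944, 0.0095] 0.68
side offcut [0.3682, -0.1944, 0.0131] 0.64
side offcut [0.635, -0.0639, 0.0537] 0.42
0.8
```

View pics/top0.png

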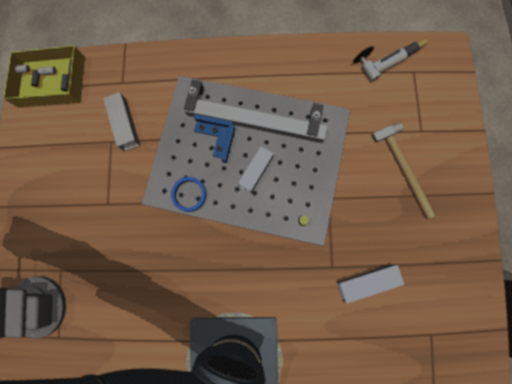

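View pics/side0.png

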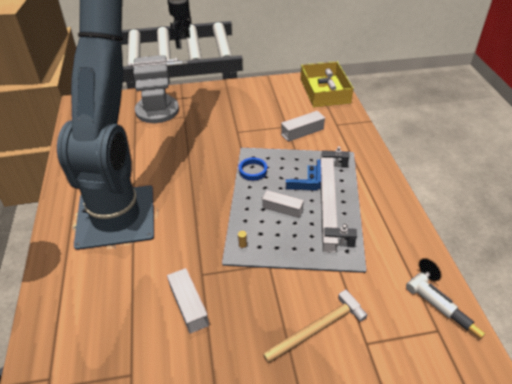

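```bash
cat > h.py <<'E'
import numpy as np, cv2
from station import *
from scipy.spatial.transform import Rotation as R
def st():
    s=sense();M=R.from_quat(s["orientation"]).as_matrix()
    print("t",round(s["t"],2),"p",np.round(s["ee_pos"],4),"F",np.round(s["contact_force"],1),"w",round(s["gripper_width"],2))
    print("toolx",np.round(M[:,0],3),"y",np.round(M[:,1],3),"z",np.round(M[:,2],3))
    return s,np.array(s["ee_pos"]),M
def delta(target,zdir=None,c=None):
    s,p,M=st()
    d=M.T@(np.array(target)-p)*1000
    print("tool shift mm",np.round(d,1))
    if zdir is not None:
        v=M.T@np.array([*zdir,0.]); # turn a about y: z -> (sin a,0,cos a)
        a=np.degrees(np.arctan2(v[0],v[2])); print("turn deg",round(a,2),"or",round((a+360)%360-180,2))
E
python3 -c "
from h import *
delta([.50,-.06,.35],[.971,-.238])"
```

```text
t 0.8 p [0.2751 0.6164 0.2563] F [-0.8  0.3  1.1] w 1.0
toolx [ 0.913 -0.408 -0.   ] y [-0.  0. -1.] z [0.408 0.913 0.   ]
tool shift mm [ 481.1  -93.7 -526. ]
turn deg 79.71 or -100.29
```

```bash
python3 -c "
from h import *
s,p,M=st()
w=np.array([12.5,-37.6,5.2])
for k in range(18):
    print(np.round(M.T@w).astype(int).tolist(), 7 if k<11 else 0)
    if k<11: M=M@R.from_euler('y',7,degrees=True).as_matrix()
"
```

```text
t 0.8 p [0.2751 0.6164 0.2563] F [-0.8  0.3  1.1] w 1.0
toolx [ 0.913 -0.408 -0.   ] y [-0.  0. -1.] z [0.408 0.913 0.   ]
[27, -5, -29] 7
[30, -5, -26] 7
[33, -5, -22] 7
[35, -5, -18] 7
[37, -5, -13] 7
[39, -5, -9] 7
[39, -5, -4] 7
[40, -5, 1] 7
[39, -5, 6] 7
[38, -5, 11] 7
[37, -5, 15] 7
[35, -5, 19] 0
[35, -5, 19] 0
[35, -5, 19] 0
[35, -5, 19] 0
[35, -5, 19] 0
[35, -5, 19] 0
[35, -5, 19] 0
```

>>> {"method": "play_rows", "body": {"moves": [[[0,27,-5,-29,7],[0,30,-5,-26,7],[0,33,-5,-22,7],[0,35,-5,-18,7],[0,37,-5,-13,7]]]}}

```text
t: 1.22
ee_pos: [0.3323, 0.4303, 0.2779]
orientation: [0.615, -0.352, 0.348, -0.614]
contact_force: [1.0, -0.6, 0.5]
gripper_width: 0.998
```

>>> {"method": "play_rows", "body": {"moves": [[[0,39,-5,-9,7],[0,39,-5,-4,7],[0,40,-5,1,7],[0,39,-5,6,7],[0,38,-5,11,7]]]}}

```text
t: 1.63
ee_pos: [0.394, 0.2332, 0.304]
orientation: [-0.477, 0.525, -0.519, 0.478]
contact_force: [0.3, 0.3, -0.5]
gripper_width: 0.996
```

>>> {"method": "play_rows", "body": {"moves": [[[0,37,-5,15,7],[0,35,-5,19,0],[0,35,-5,19,0],[0,35,-5,19,0],[0,35,-5,19,0]]]}}

```text
t: 2.05
ee_pos: [0.4494, 0.034, 0.3301]
orientation: [-0.439, 0.555, -0.55, 0.444]
contact_force: [1.7, 0.8, -0.1]
gripper_width: 0.998
```

```bash
python3 -c "
from h import *
delta([.50,-.06,.35],[.971,-.238])
cv2.imwrite('pics/w1.png',capture('wrist'))
m=camera_model('wrist');T=np.linalg.inv(np.array(m['camera_from_world']));print(np.round(T,3),m['fx'])
delta([.50,-.06,.35],[.971,-.238])"
```

```text
t 2.05 p [0.4494 0.034  0.3301] F [ 1.7  0.8 -0.1] w 1.0
toolx [-0.221 -0.975 -0.01 ] y [-0.    0.01 -1.  ] z [ 0.975 -0.221 -0.002]
tool shift mm [ 80.3 -20.9  70.1]
turn deg 1.0 or -179.0
[[ 0.973 -0.222 -0.057  0.466]
 [-0.229 -0.941 -0.248  0.09 ]
 [ 0.001  0.254 -0.967  0.449]
 [ 0.     0.     0.     1.   ]] 296.2679839576618
t 2.1 p [0.4512 0.0253 0.3316] F [ 1.6 -7.6  1.8] w 1.0
toolx [-0.23  -0.973 -0.008] y [ 0.004  0.007 -1.   ] z [ 0.973 -0.23   0.002]
tool shift mm [ 71.7 -18.8  67.2]
turn deg 0.48 or -179.52
```

View pics/w1.png

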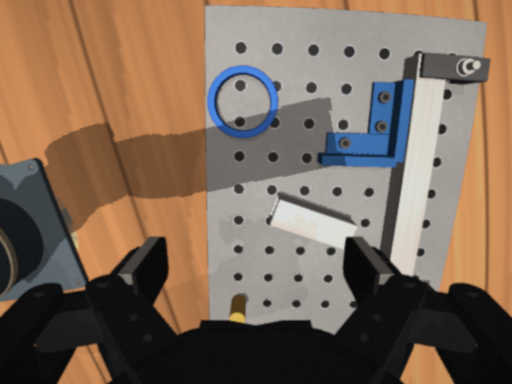

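>>> {"method": "play_rows", "body": {"moves": [[[0,7,0,36,0],[0,7,0,36,0],[0,7,0,34,0],[0,0,0,0,0],[0,0,0,0,0]]]}}

```text
t: 2.52
ee_pos: [0.5513, -0.0256, 0.3326]
orientation: [-0.433, 0.557, -0.555, 0.44]
contact_force: [-0.2, 0.2, -0.3]
gripper_width: 0.999
```

```bash
python3 -c "
from h import *
import pickle
m=camera_model('wrist');im=capture('wrist');cv2.imwrite('pics/w2.png',im)
pickle.dump(m,open('m2.pkl','wb'))
for t in ['corner','square','stub_center','cross_tube']:
    for d in spot_point('wrist',t)[:3]:print(t,np.round(d['location'],4),round(d['confidence'],2))
st()
cv2.imwrite('pics/w2z.png',cv2.resize(im[90:300,180:480],None,fx=2.6,fy=2.6,interpolation=cv2.INTER_CUBIC))
"
```

```text
corner [ 0.6496 -0.0192  0.0121] 0.91
square [0.5388 0.0106 0.0464] 0.58
stub_center [ 0.1999 -0.36    0.0266] 0.8
stub_center [ 0.5099 -0.0743  0.0318] 0.55
cross_tube [ 0.6346 -0.0618  0.0532] 0.84
t 2.77 p [ 0.5498 -0.0239  0.3333] F [-0.9 -0.6  0.9] w 1.0
toolx [-0.234 -0.972 -0.011] y [ 0.007  0.01  -1.   ] z [ 0.972 -0.234  0.004]
```

View pics/w2.png

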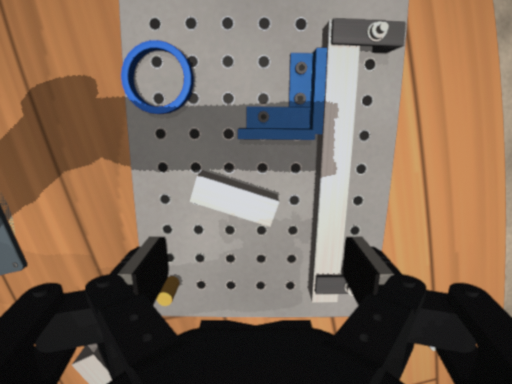

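View pics/w2z.png

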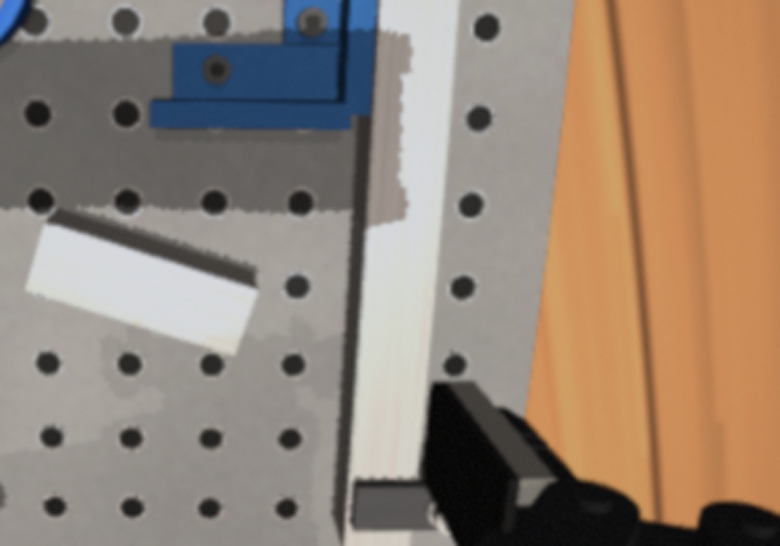

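```bash
cat >> h.py <<'E'
def backproj(m,uv,z):
    K=np.array([[m['fx'],0,m['cx']],[0,m['fy'],m['cy']],[0,0,1.]])
    n=cv2.undistortPoints(np.array(uv,float).reshape(-1,1,2),K,np.array(m['D'])).reshape(-1,2)
    T=np.linalg.inv(np.array(m['camera_from_world']));d=np.c_[n,np.ones(len(n))]@T[:3,:3].T;o=T[:3,3]
    return o+d*((z-o[2])/d[:,2])[:,None]
E
python3 -c "
from h import *
import pickle
m=pickle.load(open('m2.pkl','rb'))
f=lambda a:np.array(a)/2.6+[180,90]
S=backproj(m,f([[46,223],[259,291],[235,355],[25,290]]),.052)
print(np.round(S,4),S.mean(0));e=np.roll(S,-1,0)-S;print(np.linalg.norm(e,axis=1));print('yaw',np.arctan2(e[0,1],e[0,0]),np.arctan2(-e[2,1],-e[2,0]))
for n,a,z in [('cross top',[[371,115],[352,540]],.052),('cross bot',[[358,115],[335,540]],.012),('sq top',[[150,127],[352,128]],.047),('sq bot',[[150,127],[352,128]],.012)]:
    P=backproj(m,f(a),z);d=P[1]-P[0];print(n,np.round(P,4),np.arctan2(d[1],d[0]))
"
```

```text
[[ 0.4717 -0.0221  0.052 ]
 [ 0.5728 -0.0854  0.052 ]
 [ 0.552  -0.1182  0.052 ]
 [ 0.4501 -0.0548  0.052 ]] [ 0.51166834 -0.07012361  0.052     ]
[0.11931596 0.03891277 0.12001544 0.03920013]
yaw -0.5592358041489992 -0.5569278087724383
cross top [[ 0.6491 -0.0073  0.052 ]
 [ 0.5937 -0.2507  0.052 ]] -1.7948948848525434
cross bot [[ 0.6503 -0.0102  0.012 ]
 [ 0.5855 -0.277   0.012 ]] -1.8090437451892445
sq top [[ 0.5373  0.013   0.047 ]
 [ 0.6392 -0.0122  0.047 ]] -0.24231268231997372
sq bot [[ 0.5348  0.0108  0.012 ]
 [ 0.6456 -0.0166  0.012 ]] -0.2423126823199735
```

>>> {"method": "play_rows", "body": {"moves": [[[0.15,26,28,-6,0],[0.15,26,28,-6,0],[0.15,26,28,-6,0],[0.15,26,28,-6,0],[0.15,26,28,-5,0]]]}}

```text
t: 3.18
ee_pos: [0.4965, -0.135, 0.1935]
orientation: [0.433, -0.55, 0.552, -0.453]
contact_force: [1.0, -0.1, -1.2]
gripper_width: 0.85
```

>>> {"method": "play_rows", "body": {"moves": [[[0.15,0,40,0,0],[0.15,0,40,0,0],[0.15,0,20,0,0],[0.15,0,0,0,0]]]}}

```text
t: 3.52
ee_pos: [0.493, -0.1368, 0.089]
orientation: [0.432, -0.551, 0.554, -0.451]
contact_force: [-0.0, 0.5, 0.8]
gripper_width: 0.849
```

```bash
python3 -c "
from h import *
delta([.493,-.1414,.042],[.972,-.234])
cv2.imwrite('pics/s3.png',capture('side'))
cv2.imwrite('pics/w3.png',capture('wrist'))"
```

```text
t 3.52 p [ 0.493  -0.1368  0.089 ] F [-0.   0.5  0.8] w 0.85
toolx [-0.22  -0.975 -0.018] y [ 0.023  0.013 -1.   ] z [ 0.975 -0.22   0.019]
tool shift mm [ 5.3 46.9  0.1]
turn deg 0.84 or -179.16
```

View pics/w3.png

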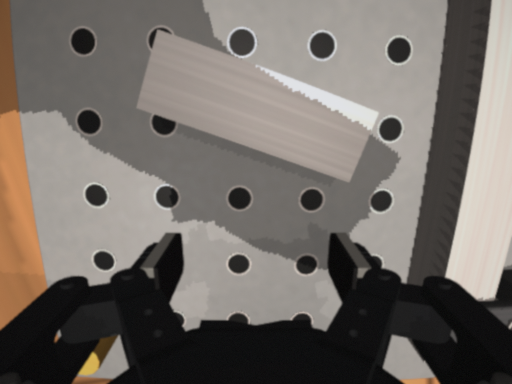

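View pics/s3.png

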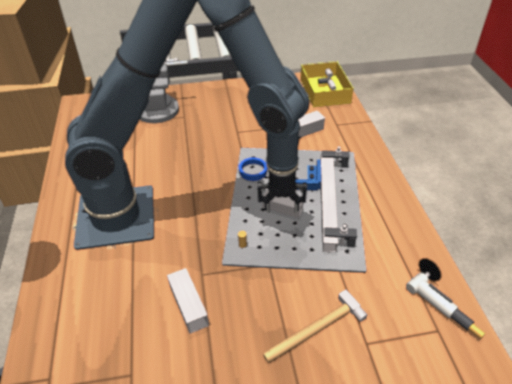

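>>> {"method": "play_rows", "body": {"moves": [[[0.15,2,24,0,0.8],[0.15,2,20,0,0],[0.15,0,0,0,0]]]}}

```text
t: 3.87
ee_pos: [0.4996, -0.14, 0.0535]
orientation: [0.426, -0.549, 0.56, -0.451]
contact_force: [-1.2, 0.7, 0.3]
gripper_width: 0.848
```

```bash
python3 -c "
from h import *
C=np.array([.647,-.014,0]);x=np.array([.972,-.234,0]);y=np.array([.234,.972,0])
s,p,M=st();print((p-C)@x,(p-C)@y)"
```

```text
t 3.87 p [ 0.4996 -0.14    0.0535] F [-1.2  0.7  0.3] w 0.85
toolx [-0.23  -0.973 -0.019] y [ 0.037  0.011 -0.999] z [ 0.972 -0.231  0.034]
-0.1138238015752607 -0.15701211343519336
```

>>> {"method": "play_rows", "body": {"moves": [[[0.15,0,14,-5,0],[0.15,0,0,0,0],[0.15,-8,0,0,0],[0.15,-8,0,0,0],[0.15,-8,0,0,0]]]}}

```text
t: 4.28
ee_pos: [0.5063, -0.1149, 0.0491]
orientation: [0.422, -0.546, 0.563, -0.454]
contact_force: [0.2, -1.4, -0.6]
gripper_width: 0.853
```

```bash
cat >> h.py <<'E'
C=np.array([.647,-.014,0]);X=np.array([.972,-.234,0]);Y=np.array([.234,.972,0])
def loc():
    s,p,M=st();F=np.array(s['contact_force']);print('local',np.round([(p-C)@X,(p-C)@Y,p[2]],4),'F xy',round(F@X,1),round(F@Y,1))
E
python3 -c "
from h import *
loc();cv2.imwrite('pics/w4.png',capture('wrist'))"
```

```text
t 4.28 p [ 0.5063 -0.1149  0.0491] F [ 0.2 -1.4 -0.6] w 0.85
toolx [-0.23  -0.973 -0.021] y [ 0.05   0.009 -0.999] z [ 0.972 -0.231  0.046]
local [-0.1132 -0.131   0.0491] F xy 0.5 -1.4
```

View pics/w4.png

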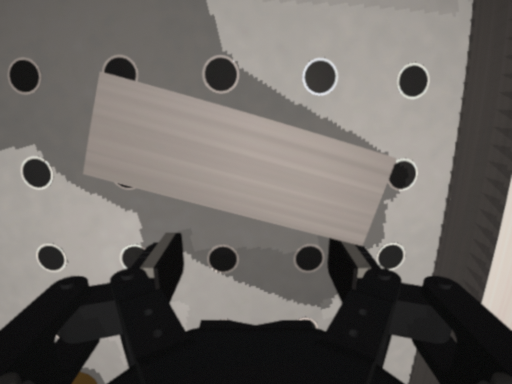

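```bash
python3 -c "
from h import *
s=sense();print(np.round(s['joint_pos'],3),np.round(s['joint_vel'],3))"
```

```text
[-0.067  0.655  0.314  2.109 -0.549  0.409  0.456] [ 0.021  0.01  -0.014  0.001  0.    -0.014  0.039]
```

>>> {"method": "play_rows", "body": {"moves": [[[0.15,0,12,-4,0],[0.15,0,10,-2,0],[0.15,0,0,0,0]]]}}

```text
t: 4.58
ee_pos: [0.5056, -0.1097, 0.031]
orientation: [0.422, -0.543, 0.564, -0.458]
contact_force: [-1.5, -1.5, 0.7]
gripper_width: 0.85
```

```bash
python3 -c "
from h import *
loc()"
```

```text
t 4.58 p [ 0.5056 -0.1097  0.031 ] F [-1.5 -1.5  0.7] w 0.85
toolx [-0.225 -0.974 -0.022] y [ 0.058  0.009 -0.998] z [ 0.973 -0.226  0.055]
local [-0.1151 -0.1261  0.031 ] F xy -1.1 -1.8
```

>>> {"method": "play_rows", "body": {"moves": [[[0.15,-7,0,0,0],[0.15,-7,0,0,0],[0.15,-7,0,0,0],[0.15,-7,0,0,0],[0.15,0,0,0,0]]]}}

```text
t: 5.0
ee_pos: [0.5141, -0.0787, 0.034]
orientation: [0.421, -0.542, 0.564, -0.459]
contact_force: [0.1, -0.9, 0.3]
gripper_width: 0.849
```

```bash
python3 -c "
from h import *
loc();cv2.imwrite('pics/w5.png',capture('wrist'))"
```

```text
t 5.0 p [ 0.5141 -0.0787  0.034 ] F [ 0.1 -0.9  0.3] w 0.85
toolx [-0.223 -0.975 -0.022] y [ 0.062  0.009 -0.998] z [ 0.973 -0.224  0.058]
local [-0.1141 -0.094   0.034 ] F xy 0.3 -0.8
```

View pics/w5.png

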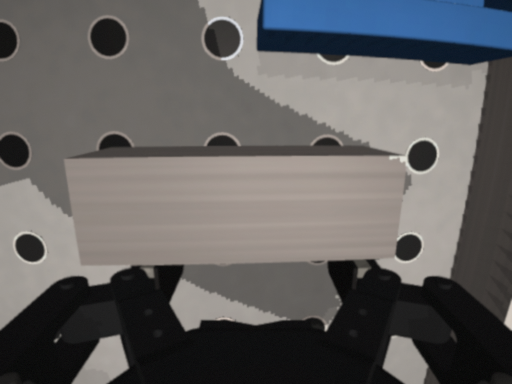

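>>> {"method": "play_rows", "body": {"moves": [[[0.15,-7,1,0,0.6],[0.15,-7,0,0,0],[0.15,-7,0,0,0],[0.15,-7,0,0,0],[0.15,0,0,0,0]]]}}

```text
t: 5.47
ee_pos: [0.5206, -0.0514, 0.0335]
orientation: [0.418, -0.544, 0.567, -0.455]
contact_force: [-0.2, 0.2, -0.1]
gripper_width: 0.853
```

```bash
python3 -c "
from h import *
loc();cv2.imwrite('pics/w6.png',capture('wrist'))"
```

```text
t 5.47 p [ 0.5206 -0.0514  0.0335] F [-0.2  0.2 -0.1] w 0.85
toolx [-0.236 -0.972 -0.021] y [ 0.061  0.006 -0.998] z [ 0.97  -0.237  0.058]
local [-0.1141 -0.0659  0.0335] F xy -0.2 0.1
```

View pics/w6.png

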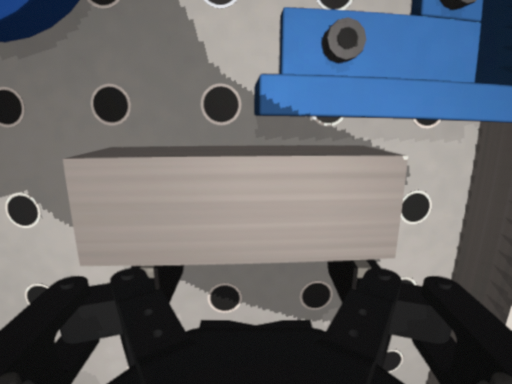

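>>> {"method": "play_rows", "body": {"moves": [[[0.15,-5,0,0,0],[0.15,-5,0,0,0],[0.15,0,0,0,0],[0.15,12,0,0,0],[0.15,12,-10,0,0]]]}}

```text
t: 5.93
ee_pos: [0.5165, -0.062, 0.0421]
orientation: [0.42, -0.544, 0.565, -0.456]
contact_force: [-0.3, 0.4, -0.2]
gripper_width: 0.849
```

>>> {"method": "play_rows", "body": {"moves": [[[0.15,0,-35,0,0],[0.15,0,-35,0,0],[0.5,0,-35,0,0],[1,0,0,0,0]]]}}

```text
t: 6.27
ee_pos: [0.5075, -0.0689, 0.153]
orientation: [0.419, -0.547, 0.567, -0.452]
contact_force: [0.6, 0.2, 0.4]
gripper_width: 0.58
```

```bash
python3 -c "
from h import *
loc();import pickle
m=camera_model('wrist');im=capture('wrist');cv2.imwrite('pics/w7.png',im);pickle.dump(m,open('m7.pkl','wb'))"
```

```text
t 6.27 p [ 0.5075 -0.0689  0.153 ] F [0.6 0.2 0.4] w 0.58
toolx [-0.24  -0.971 -0.02 ] y [ 0.055  0.007 -0.998] z [ 0.969 -0.241  0.051]
local [-0.1227 -0.086   0.153 ] F xy 0.6 0.3
```

View pics/w7.png

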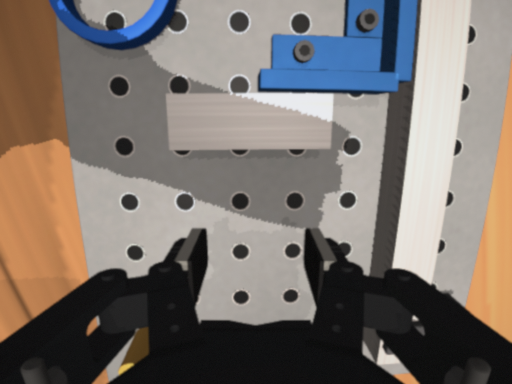

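```bash
python3 -c "
from h import *
import pickle
m=pickle.load(open('m7.pkl','rb'))
def L(uv,z):
    P=backproj(m,uv,z);return np.round(np.c_[(P-C)@X,(P-C)@Y]*1000,1)
print(L([[167,94],[333,92],[332,149],[169,151]],.052))
print('sq',L([[260,90],[392,92]],.047));print('cross',L([[413,100],[393,310]],.052),L([[388,100],[372,280]],.012))
"
```

```text
[[-179.5   -3.9]
 [ -61.    -2.9]
 [ -59.7  -44.1]
 [-180.7  -44.1]]
sq [[-113.5   -1.3]
 [ -13.6   -1.8]]
cross [[   1.    -7.6]
 [   6.  -188.5]] [[   1.2   -5.6]
 [   2.7 -181.2]]
```

>>> {"method": "play_rows", "body": {"moves": [[[1,-21,0,-29,-7],[1,-24,0,-26,-7],[1,-25,0,-23,-7],[1,0,0,0,-7],[1,0,0,0,-7]]]}}

```text
t: 6.73
ee_pos: [0.4345, 0.0119, 0.1487]
orientation: [-0.572, 0.381, -0.412, 0.598]
contact_force: [0.0, 0.1, -0.2]
gripper_width: 0.001
```

>>> {"method": "play_rows", "body": {"moves": [[[1,0,0,0,-7],[1,0,0,0,-7],[1,0,0,0,-7],[1,0,0,0,-7],[1,0,0,0,-7]]]}}

```text
t: 7.15
ee_pos: [0.4306, 0.0123, 0.1481]
orientation: [-0.671, 0.182, -0.215, 0.686]
contact_force: [0.8, 0.2, -0.4]
gripper_width: 0.002
```

>>> {"method": "play_rows", "body": {"moves": [[[1,0,0,0,-7],[1,0,0,0,-7],[1,0,0,0,-4],[1,0,0,0,0]]]}}

```text
t: 7.48
ee_pos: [0.4286, 0.0108, 0.1475]
orientation: [-0.697, 0.068, -0.101, 0.706]
contact_force: [-0.1, 0.2, -0.3]
gripper_width: -0.001
```

```bash
python3 -c "
from h import *
loc();t=C-.208*X-.024*Y;delta([t[0],t[1],.05],Y[:2])
print(np.round(sense()['joint_pos'],2))"
```

```text
t 7.48 p [0.4286 0.0108 0.1475] F [-0.1  0.2 -0.3] w -0.0
toolx [ 0.97  -0.238  0.046] y [ 0.049  0.007 -0.999] z [0.237 0.971 0.019]
local [-0.2181 -0.027   0.1475] F xy -0.1 0.1
t 7.48 p [0.4286 0.0108 0.1475] F [-0.1  0.2 -0.3] w -0.0
toolx [ 0.97  -0.238  0.046] y [ 0.049  0.007 -0.999] z [0.237 0.971 0.019]
tool shift mm [ 5.7 97.9  1.2]
turn deg -0.23 or 179.77
[-0.19  0.36  0.08  2.24 -0.06  0.5   1.26]
```

>>> {"method": "play_rows", "body": {"moves": [[[1,2,35,0,0],[1,2,35,0,0],[1,2,28,0,0],[1,0,0,0,0]]]}}

```text
t: 7.82
ee_pos: [0.4416, 0.009, 0.0488]
orientation: [-0.696, 0.07, -0.108, 0.707]
contact_force: [0.6, 0.2, 0.3]
gripper_width: -0.0
```

```bash
python3 -c "
from h import *
loc();cv2.imwrite('pics/w8.png',capture('wrist'))
print(np.round(sense()['joint_pos'],2))"
```

```text
t 7.82 p [0.4416 0.009  0.0488] F [0.6 0.2 0.3] w -0.0
toolx [ 0.967 -0.249  0.052] y [ 0.056  0.008 -0.998] z [0.249 0.968 0.022]
local [-0.205  -0.0257  0.0488] F xy 0.5 0.4
[-0.15  0.57  0.03  2.3  -0.09  0.22  1.29]
```

View pics/w8.png

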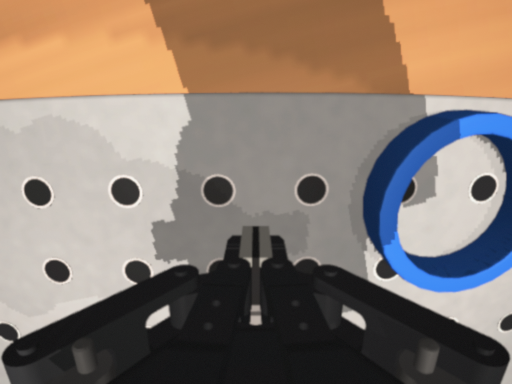

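>>> {"method": "play_rows", "body": {"moves": [[[1,8,3,0,-0.7],[1,8,2,0,0],[1,8,1,0,0],[1,8,1,0,0],[1,8,1,0,0]]]}}

```text
t: 8.28
ee_pos: [0.4821, -0.0017, 0.0491]
orientation: [-0.697, 0.066, -0.104, 0.707]
contact_force: [-2.2, 1.2, -1.6]
gripper_width: 0.002
```

```bash
python3 -c "
from h import *
loc();cv2.imwrite('pics/t8.png',cv2.resize(capture('side')[120:290,200:400],None,fx=4,fy=3.5))"
```

```text
t 8.28 p [ 0.4821 -0.0017  0.0491] F [-2.2  1.2 -1.6] w 0.0
toolx [ 0.97  -0.239  0.052] y [ 0.055  0.008 -0.998] z [0.238 0.971 0.021]
local [-0.1632 -0.0267  0.0491] F xy -2.4 0.7
```

View pics/t8.png

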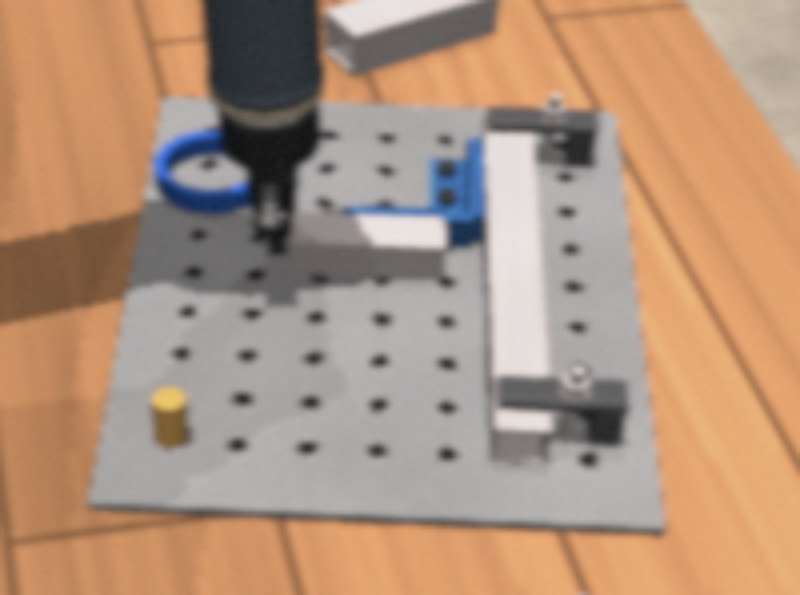

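>>> {"method": "play_rows", "body": {"moves": [[[1,-12,0,0,0],[0.78,0,6,3,0],[0.78,0,6,0,0],[0.78,0,0,0,0]]]}}

```text
t: 8.67
ee_pos: [0.4773, 0.0038, 0.0378]
orientation: [-0.696, 0.063, -0.109, 0.707]
contact_force: [-1.4, -2.5, 4.2]
gripper_width: 0.224
```

```bash
python3 -c "
from h import *
loc()"
```

```text
t 8.67 p [0.4773 0.0038 0.0378] F [-1.4 -2.5  4.2] w 0.22
toolx [ 0.968 -0.241  0.062] y [ 0.066  0.008 -0.998] z [0.24  0.97  0.024]
local [-0.1691 -0.0224  0.0378] F xy -0.8 -2.7
```

>>> {"method": "play_rows", "body": {"moves": [[[0.78,-6,-4,0,0],[0.78,0,0,0,0]]]}}

```text
t: 8.83
ee_pos: [0.4704, 0.0056, 0.0407]
orientation: [-0.696, 0.063, -0.108, 0.707]
contact_force: [-0.8, -1.3, -0.4]
gripper_width: 0.216
```

```bash
python3 -c "
from h import *
loc();im=capture('side');cv2.imwrite('pics/t9.png',cv2.resize(im[150:230,230:350],None,fx=6,fy=6,interpolation=cv2.INTER_CUBIC))"
```

```text
t 8.83 p [0.4704 0.0056 0.0407] F [-0.8 -1.3 -0.4] w 0.22
toolx [ 0.969 -0.241  0.061] y [ 0.065  0.008 -0.998] z [0.24  0.971 0.023]
local [-0.1762 -0.0223  0.0407] F xy -0.5 -1.5
```

View pics/t9.png

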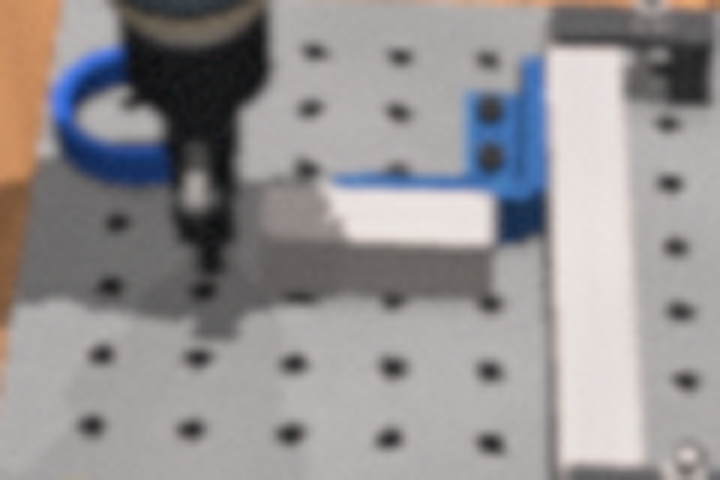

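>>> {"method": "play_rows", "body": {"moves": [[[0.78,8,0,0,0],[0.78,8,1,0,0],[0.78,8,1,0,0],[0.78,8,1,0,0],[0.78,4,0,0,0]]]}}

```text
t: 9.3
ee_pos: [0.5056, -0.0027, 0.0391]
orientation: [-0.696, 0.065, -0.105, 0.707]
contact_force: [-2.6, 0.4, 1.9]
gripper_width: 0.221
```

```bash
python3 -c "
from h import *
loc();im=capture('side');cv2.imwrite('pics/t10.png',cv2.resize(im[150:230,230:350],None,fx=6,fy=6,interpolation=cv2.INTER_CUBIC))"
```

```text
t 9.3 p [ 0.5056 -0.0027  0.0391] F [-2.6  0.4  1.9] w 0.22
toolx [ 0.97  -0.238  0.055] y [ 0.058  0.009 -0.998] z [0.237 0.971 0.022]
local [-0.1401 -0.0221  0.0391] F xy -2.7 -0.2
```

View pics/t10.png

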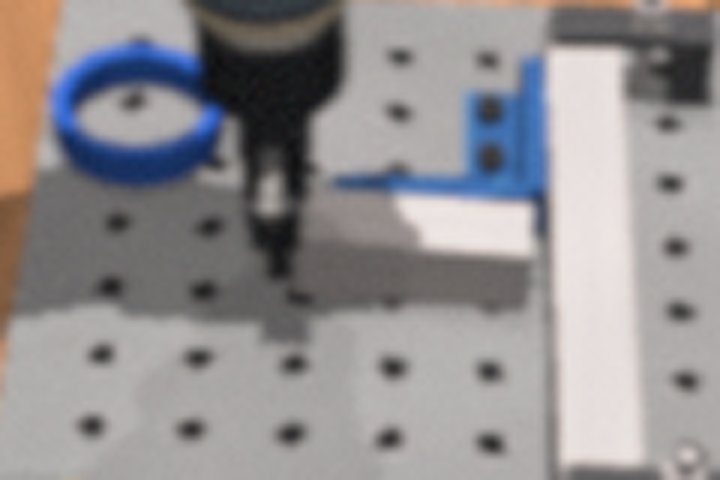

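>>> {"method": "play_rows", "body": {"moves": [[[0.78,5,0,0,0],[0.78,4,0,0,0],[0.78,3,0,0,0],[0.78,3,0,0,0]]]}}

```text
t: 9.68
ee_pos: [0.5153, -0.0057, 0.0386]
orientation: [-0.697, 0.069, -0.1, 0.707]
contact_force: [-13.6, 5.5, 14.0]
gripper_width: 0.214
```

```bash
python3 -c "
from h import *
loc()"
```

```text
t 9.68 p [ 0.5153 -0.0057  0.0386] F [-13.6   5.5  14. ] w 0.21
toolx [ 0.97  -0.238  0.042] y [ 0.045  0.01  -0.999] z [0.237 0.971 0.02 ]
local [-0.1299 -0.0227  0.0386] F xy -14.5 2.1
```

>>> {"method": "play_rows", "body": {"moves": [[[0.78,-12,-3,0,0],[0.78,-15,0,0,0],[0.78,0,-38,0,0],[0.78,0,-38,0,0],[0.78,0,-38,0,0]]]}}

```text
t: 10.1
ee_pos: [0.4822, -0.0006, 0.1507]
orientation: [-0.697, 0.073, -0.096, 0.706]
contact_force: [0.8, -0.1, -0.0]
gripper_width: 0.221
```

>>> {"method": "play_rows", "body": {"moves": [[[0.15,0,0,-30,7],[0.15,0,0,-30,7],[0.15,0,0,-30,7],[0.15,0,0,0,7],[0.15,0,0,0,7]]]}}

```text
t: 10.52
ee_pos: [0.4593, -0.0887, 0.1598]
orientation: [-0.631, 0.276, -0.313, 0.654]
contact_force: [1.1, 0.9, 0.8]
gripper_width: 0.849
```

>>> {"method": "play_rows", "body": {"moves": [[[0.15,0,0,0,7],[0.15,0,0,0,7],[0.15,0,0,0,7],[0.15,0,0,0,7],[0.15,0,0,0,7]]]}}

```text
t: 10.93
ee_pos: [0.4634, -0.093, 0.1626]
orientation: [-0.503, 0.459, -0.495, 0.54]
contact_force: [0.4, -1.2, -0.4]
gripper_width: 0.851
```

>>> {"method": "play_rows", "body": {"moves": [[[0.15,0,0,0,7],[0.15,0,0,0,7],[0.15,0,0,0,6],[0.15,0,0,0,0]]]}}

```text
t: 11.27
ee_pos: [0.4672, -0.0946, 0.1642]
orientation: [0.403, -0.548, 0.58, -0.449]
contact_force: [0.3, -0.0, 0.2]
gripper_width: 0.851
```

```bash
python3 -c "
from h import *
loc();t=C-.066*X-.085*Y;delta([t[0],t[1],.10],X[:2])
import pickle
m=camera_model('wrist');im=capture('wrist');cv2.imwrite('pics/w11.png',im);pickle.dump(m,open('m11.pkl','wb'))"
```

```text
t 11.27 p [ 0.4672 -0.0946  0.1642] F [ 0.3 -0.   0.2] w 0.85
toolx [-0.273 -0.962 -0.024] y [ 0.079  0.002 -0.997] z [ 0.959 -0.274  0.076]
local [-0.1559 -0.1205  0.1642] F xy 0.3 0.1
t 11.27 p [ 0.4672 -0.0946  0.1642] F [ 0.3 -0.   0.2] w 0.85
toolx [-0.273 -0.962 -0.024] y [ 0.079  0.002 -0.997] z [ 0.959 -0.274  0.076]
tool shift mm [-37.5  71.6  83.3]
turn deg -2.29 or 177.71
```

View pics/w11.png

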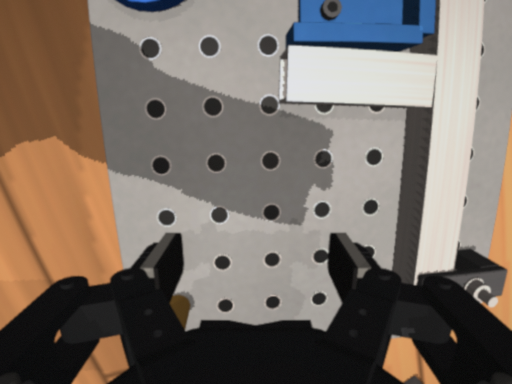

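>>> {"method": "play_rows", "body": {"moves": [[[0.35,-9,10,27,-2.3],[0.35,-9,20,27,0],[0.35,-9,20,26,0],[0.35,0,20,0,0],[0.35,0,0,0,0]]]}}

```text
t: 11.73
ee_pos: [0.5627, -0.0874, 0.1007]
orientation: [0.421, -0.53, 0.567, -0.47]
contact_force: [-1.4, -0.1, -0.6]
gripper_width: 0.652
```

```bash
python3 -c "
from h import *
loc();t=C-.068*X-.085*Y;delta([t[0],t[1],.04],X[:2])
im=capture('wrist');cv2.imwrite('pics/w12.png',im)"
```

```text
t 11.73 p [ 0.5627 -0.0874  0.1007] F [-1.4 -0.1 -0.6] w 0.65
toolx [-0.205 -0.979 -0.021] y [ 0.087  0.003 -0.996] z [ 0.975 -0.206  0.084]
local [-0.0648 -0.0911  0.1007] F xy -1.3 -0.4
t 11.73 p [ 0.5627 -0.0874  0.1007] F [-1.4 -0.1 -0.6] w 0.65
toolx [-0.205 -0.979 -0.021] y [ 0.087  0.003 -0.996] z [ 0.975 -0.206  0.084]
tool shift mm [-5.  60.3 -8.1]
turn deg 1.73 or -178.27
```

View pics/w12.png

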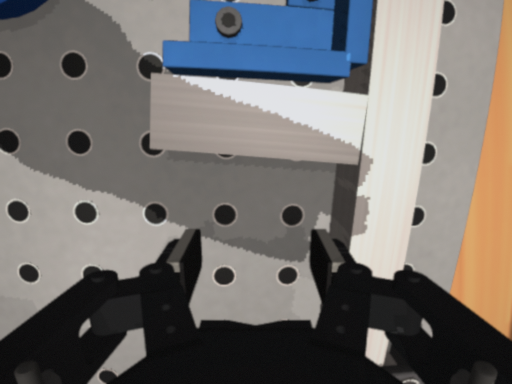

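>>> {"method": "play_rows", "body": {"moves": [[[0.35,0,25,-4,1.7],[0.35,0,25,-4,0],[0.35,0,8,0,0],[0.35,0,0,0,0]]]}}

```text
t: 12.12
ee_pos: [0.5622, -0.0875, 0.0475]
orientation: [0.411, -0.534, 0.574, -0.465]
contact_force: [-1.1, 0.0, 0.8]
gripper_width: 0.65
```

```bash
python3 -c "
from h import *
loc();t=C-.068*X-.085*Y;delta([t[0],t[1],.042],X[:2])
im=capture('wrist');cv2.imwrite('pics/w13.png',im)"
```

```text
t 12.12 p [ 0.5622 -0.0875  0.0475] F [-1.1  0.   0.8] w 0.65
toolx [-0.229 -0.973 -0.024] y [ 0.095  0.002 -0.995] z [ 0.969 -0.23   0.092]
local [-0.0652 -0.0913  0.0475] F xy -1.0 -0.2
t 12.12 p [ 0.5622 -0.0875  0.0475] F [-1.1  0.   0.8] w 0.65
toolx [-0.229 -0.973 -0.024] y [ 0.095  0.002 -0.995] z [ 0.969 -0.23   0.092]
tool shift mm [-6.2  5.3 -3.2]
turn deg 0.31 or -179.69
```

View pics/w13.png

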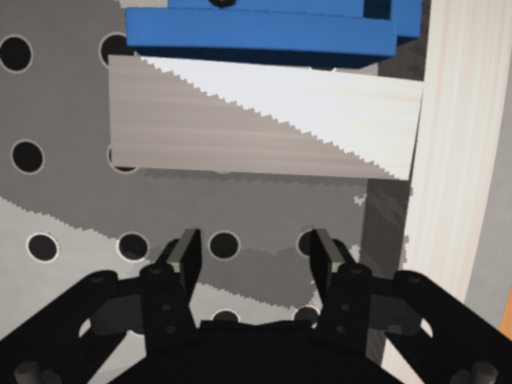

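>>> {"method": "play_rows", "body": {"moves": [[[0.35,-9,5,-3,0],[0.35,-9,0,0,0],[0.35,-8,0,0,0],[0.35,-5,0,0,0],[0.35,-3,0,0,0]]]}}

```text
t: 12.58
ee_pos: [0.5702, -0.0516, 0.049]
orientation: [0.41, -0.532, 0.576, -0.467]
contact_force: [-0.2, -1.3, -0.3]
gripper_width: 0.645
```

```bash
python3 -c "
from h import *
loc()
im=capture('wrist');cv2.imwrite('pics/w14.png',im)"
```

```text
t 12.58 p [ 0.5702 -0.0516  0.049 ] F [-0.2 -1.3 -0.3] w 0.64
toolx [-0.228 -0.973 -0.025] y [ 0.102  0.002 -0.995] z [ 0.968 -0.23   0.099]
local [-0.0658 -0.0545  0.049 ] F xy 0.1 -1.3
```

View pics/w14.png

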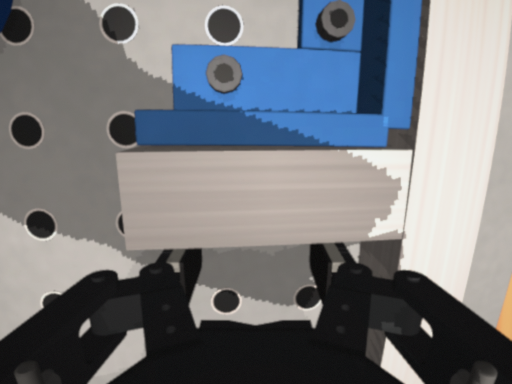

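Pushing; parallel now. Continue in small steps until the force rises.

>>> {"method": "play_rows", "body": {"moves": [[[0.35,-2,1,0,0],[0.35,-2,1,0,0],[0.35,-2,0,0,0]]]}}

```text
t: 12.88
ee_pos: [0.5707, -0.0504, 0.0485]
orientation: [0.41, -0.531, 0.578, -0.465]
contact_force: [-1.9, -4.9, -1.1]
gripper_width: 0.651
```

```bash
python3 -c "
from h import *
loc()"
```

```text
t 12.88 p [ 0.5707 -0.0504  0.0485] F [-1.9 -4.9 -1.1] w 0.65
toolx [-0.232 -0.972 -0.019] y [ 0.103 -0.005 -0.995] z [ 0.967 -0.233  0.101]
local [-0.0656 -0.0532  0.0485] F xy -0.7 -5.2
```

>>> {"method": "play_rows", "body": {"moves": [[[0.35,-4,0,0,0],[0.35,-4,0,0,0]]]}}

```text
t: 13.05
ee_pos: [0.5704, -0.0496, 0.0485]
orientation: [0.41, -0.531, 0.582, -0.46]
contact_force: [-1.7, -11.5, -3.0]
gripper_width: 0.651
```

>>> {"method": "play_rows", "body": {"moves": [[[0.35,-5,0,0,0],[0.35,-5,0,0,0]]]}}

```text
t: 13.22
ee_pos: [0.5703, -0.0495, 0.0486]
orientation: [0.41, -0.53, 0.587, -0.455]
contact_force: [-4.4, -15.6, 2.0]
gripper_width: 0.651
```

```bash
python3 -c "
from h import *
loc()
im=capture('wrist');cv2.imwrite('pics/w15.png',im)"
```

```text
t 13.22 p [ 0.5703 -0.0495  0.0486] F [ -4.4 -15.6   2. ] w 0.65
toolx [-0.25  -0.968 -0.001] y [ 0.099 -0.025 -0.995] z [ 0.963 -0.249  0.102]
local [-0.0662 -0.0525  0.0486] F xy -0.7 -16.2
```

View pics/w15.png

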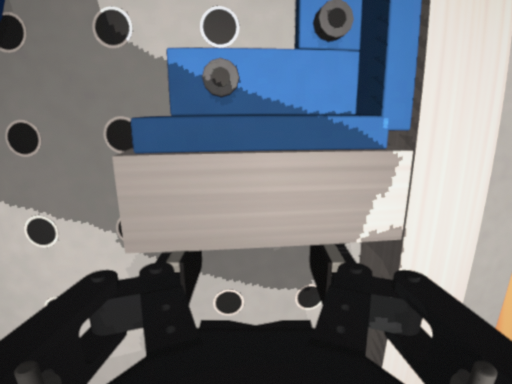

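>>> {"method": "play_rows", "body": {"moves": [[[0.35,10,-2,0,0],[0.35,15,-5,0,0],[0.35,0,-38,0,0],[0.35,0,-38,0,0],[0.35,0,-20,0,0]]]}}

```text
t: 13.68
ee_pos: [0.5493, -0.0776, 0.1507]
orientation: [0.412, -0.533, 0.586, -0.45]
contact_force: [1.1, -0.3, 1.2]
gripper_width: 0.651
```

```bash
python3 -c "
from h import *
loc();t=C-.165*X-.0215*Y;delta([t[0],t[1],.15],Y[:2])
import pickle
m=camera_model('wrist');im=capture('wrist');cv2.imwrite('pics/w16.png',im);pickle.dump(m,open('m16.pkl','wb'))
cv2.imwrite('pics/w16z.png',cv2.resize(im[20:160,130:450],None,fx=2.5,fy=2.5,interpolation=cv2.INTER_CUBIC))"
```

```text
t 13.68 p [ 0.5493 -0.0776  0.1507] F [ 1.1 -0.3  1.2] w 0.65
toolx [-0.255 -0.967  0.004] y [ 0.089 -0.028 -0.996] z [ 0.963 -0.254  0.093]
local [-0.0801 -0.0846  0.1507] F xy 1.2 -0.0
t 13.68 p [ 0.5493 -0.0776  0.1507] F [ 1.1 -0.3  1.2] w 0.65
toolx [-0.255 -0.967  0.004] y [ 0.089 -0.028 -0.996] z [ 0.963 -0.254  0.093]
tool shift mm [-61.3  -7.5 -85.9]
turn deg -91.22 or 88.78
```

View pics/w16.png

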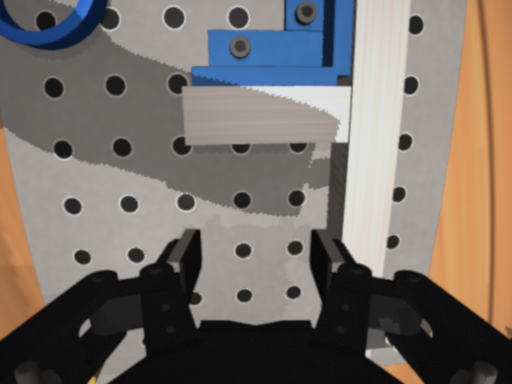

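View pics/w16z.png

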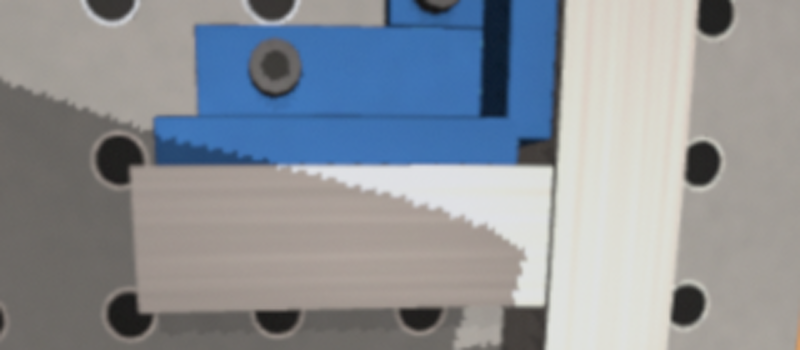

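>>> {"method": "play_rows", "body": {"moves": [[[0.78,-20,-2,-29,-7],[0.78,-23,-2,-27,-7],[0.78,-26,-2,-25,-7],[0.78,0,0,0,-7],[0.78,0,0,0,-7]]]}}

```text
t: 14.15
ee_pos: [0.4779, 0.001, 0.1549]
orientation: [-0.569, 0.365, -0.436, 0.594]
contact_force: [0.8, -0.4, 0.1]
gripper_width: 0.222
```

>>> {"method": "play_rows", "body": {"moves": [[[0.78,0,0,0,-7],[0.78,0,0,0,-7],[0.78,0,0,0,-7],[0.78,0,0,0,-7],[0.78,0,0,0,-7]]]}}

```text
t: 14.57
ee_pos: [0.4762, 0.0002, 0.157]
orientation: [-0.674, 0.165, -0.242, 0.679]
contact_force: [0.5, 0.1, -0.5]
gripper_width: 0.221
```

>>> {"method": "play_rows", "body": {"moves": [[[0.78,0,0,0,-7],[0.78,0,0,0,-7],[0.78,0,0,0,-7],[0.78,0,0,0,0]]]}}

```text
t: 14.9
ee_pos: [0.4758, -0.0026, 0.1586]
orientation: [0.707, -0.033, 0.111, -0.698]
contact_force: [0.0, -0.1, 0.6]
gripper_width: 0.215
```

```bash
python3 -c "
from h import *
loc();t=C-.158*X-.0215*Y;delta([t[0],t[1],.04],Y[:2])"
```

```text
t 14.9 p [ 0.4758 -0.0026  0.1586] F [ 0.  -0.1  0.6] w 0.22
toolx [ 0.973 -0.202  0.111] y [ 0.108 -0.024 -0.994] z [ 0.203  0.979 -0.001]
local [-0.1691 -0.029   0.1586] F xy 0.1 -0.1
t 14.9 p [ 0.4758 -0.0026  0.1586] F [ 0.  -0.1  0.6] w 0.22
toolx [ 0.973 -0.202  0.111] y [ 0.108 -0.024 -0.994] z [ 0.203  0.979 -0.001]
tool shift mm [ -1.8 119.1   7.3]
turn deg 1.8 or -178.2
```

>>> {"method": "play_rows", "body": {"moves": [[[0.78,0,38,3,1.8],[0.78,0,38,3,0],[0.78,-2,36,2,0],[0.78,0,2,0,0]]]}}

```text
t: 15.23
ee_pos: [0.4927, 0.0008, 0.0459]
orientation: [0.702, -0.047, 0.133, -0.698]
contact_force: [-0.5, 0.5, 0.4]
gripper_width: 0.223
```

```bash
python3 -c "
from h import *
loc();t=C-.155*X-.0215*Y;delta([t[0],t[1],.04],Y[:2])"
```

```text
t 15.23 p [0.4927 0.0008 0.0459] F [-0.5  0.5  0.4] w 0.22
toolx [ 0.96  -0.252  0.122] y [ 0.121 -0.023 -0.992] z [0.253 0.968 0.009]
local [-0.1534 -0.0217  0.0459] F xy -0.6 0.4
t 15.23 p [0.4927 0.0008 0.0459] F [-0.5  0.5  0.4] w 0.22
toolx [ 0.96  -0.252  0.122] y [ 0.121 -0.023 -0.992] z [0.253 0.968 0.009]
tool shift mm [-2.2  5.7  0.2]
turn deg -1.15 or 178.85
```

>>> {"method": "play_rows", "body": {"moves": [[[0.78,6,4,0,-1.1],[0.78,6,2,0,0],[0.78,4,1,0,0],[0.78,4,0,0,0]]]}}

```text
t: 15.57
ee_pos: [0.5136, -0.0062, 0.0439]
orientation: [0.704, -0.042, 0.128, -0.697]
contact_force: [-7.3, 2.7, -1.9]
gripper_width: 0.221
```

```bash
python3 -c "
from h import *
loc()"
```

```text
t 15.57 p [ 0.5136 -0.0062  0.0439] F [-7.3  2.7 -1.9] w 0.22
toolx [ 0.964 -0.238  0.121] y [ 0.118 -0.024 -0.993] z [0.239 0.971 0.005]
local [-0.1315 -0.0236  0.0439] F xy -7.7 0.9
```

>>> {"method": "play_rows", "body": {"moves": [[[0.78,5,1,1,0],[0.78,5,1,0,0]]]}}

```text
t: 15.73
ee_pos: [0.5142, -0.0073, 0.0434]
orientation: [0.705, -0.049, 0.122, -0.697]
contact_force: [-15.5, 7.7, 3.1]
gripper_width: 0.222
```

>>> {"method": "play_rows", "body": {"moves": [[[0.78,5,1,0,0],[0.78,5,1,0,0]]]}}

```text
t: 15.9
ee_pos: [0.5144, -0.0074, 0.0432]
orientation: [0.705, -0.055, 0.115, -0.697]
contact_force: [-15.2, 7.5, 9.5]
gripper_width: 0.216
```

```bash
python3 -c "
from h import *
loc()"
```

```text
t 15.9 p [ 0.5144 -0.0074  0.0432] F [-15.2   7.5   9.5] w 0.22
toolx [ 0.968 -0.238  0.085] y [ 0.082 -0.021 -0.996] z [ 0.239  0.971 -0.001]
local [-0.1304 -0.0246  0.0432] F xy -16.5 3.7
```

>>> {"method": "play_rows", "body": {"moves": [[[0.78,-10,0,0,0],[0.78,-15,-3,0,0],[0.78,0,-38,0,0],[0.78,0,-38,0,0],[0.78,0,-30,0,0]]]}}

```text
t: 16.32
ee_pos: [0.4789, 0.001, 0.1543]
orientation: [0.705, -0.058, 0.114, -0.698]
contact_force: [-0.0, 0.3, -0.2]
gripper_width: 0.224
```

>>> {"method": "play_rows", "body": {"moves": [[[0.35,0,0,-30,7],[0.35,0,0,-30,7],[0.35,0,0,-20,7],[0.35,10,0,0,7],[0.35,20,0,0,7]]]}}

```text
t: 16.73
ee_pos: [0.4784, -0.0938, 0.1734]
orientation: [-0.631, 0.259, -0.331, 0.653]
contact_force: [1.5, 0.9, 0.2]
gripper_width: 0.649
```

>>> {"method": "play_rows", "body": {"moves": [[[0.35,10,0,10,7],[0.35,10,0,15,7],[0.35,0,0,20,7],[0.35,0,0,0,7],[0.35,0,0,0,7]]]}}

```text
t: 17.15
ee_pos: [0.535, -0.0915, 0.1909]
orientation: [-0.494, 0.442, -0.512, 0.546]
contact_force: [-1.2, -0.1, -0.1]
gripper_width: 0.649
```

>>> {"method": "play_rows", "body": {"moves": [[[0.35,0,0,0,7],[0.35,0,0,0,7],[0.35,0,0,0,6],[0.35,0,0,0,0]]]}}

```text
t: 17.48
ee_pos: [0.538, -0.0909, 0.1988]
orientation: [0.387, -0.532, 0.595, -0.461]
contact_force: [-0.3, -0.2, 0.8]
gripper_width: 0.654
```

```bash
python3 -c "
from h import *
loc();t=C-.068*X-.085*Y;delta([t[0],t[1],.10],X[:2])
import pickle
m=camera_model('wrist');im=capture('wrist');cv2.imwrite('pics/w17.png',im);pickle.dump(m,open('m17.pkl','wb'))"
```

```text
t 17.48 p [ 0.538  -0.0909  0.1988] F [-0.3 -0.2  0.8] w 0.65
toolx [-0.275 -0.961 -0.03 ] y [ 0.136 -0.008 -0.991] z [ 0.952 -0.276  0.133]
local [-0.088  -0.1003  0.1988] F xy -0.3 -0.2
t 17.48 p [ 0.538  -0.0909  0.1988] F [-0.3 -0.2  0.8] w 0.65
toolx [-0.275 -0.961 -0.03 ] y [ 0.136 -0.008 -0.991] z [ 0.952 -0.276  0.133]
tool shift mm [-13.2 100.9   6. ]
turn deg -2.44 or 177.56
```

View pics/w17.png

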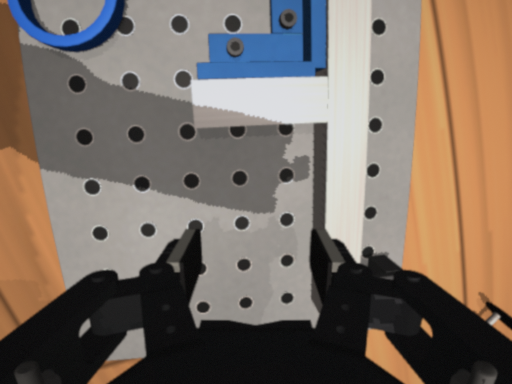

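```bash
python3 -c "
import cv2
im=cv2.imread('pics/w17.png');cv2.imwrite('pics/w17z.png',cv2.resize(im[50:140,180:350],None,fx=4.5,fy=4.5,interpolation=cv2.INTER_CUBIC))"
```

```text
(no output)
```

View pics/w17z.png

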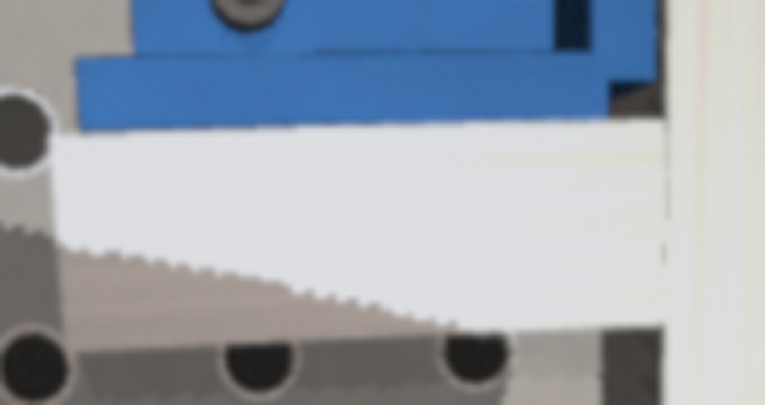

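>>> {"method": "play_rows", "body": {"moves": [[[0.35,5,35,0,-2.4],[0.35,0,35,2,0],[0.35,0,30,2,0],[0.35,0,0,0,0]]]}}

```text
t: 17.87
ee_pos: [0.5593, -0.0969, 0.1043]
orientation: [0.403, -0.514, 0.583, -0.483]
contact_force: [-0.6, 0.4, -0.2]
gripper_width: 0.65
```

```bash
python3 -c "
from h import *
loc();t=C-.070*X-.085*Y;delta([t[0],t[1],.048],X[:2])
im=capture('wrist');cv2.imwrite('pics/w18.png',im)"
```

```text
t 17.87 p [ 0.5593 -0.0969  0.1043] F [-0.6  0.4 -0.2] w 0.65
toolx [-0.208 -0.978 -0.027] y [ 0.151 -0.005 -0.989] z [ 0.966 -0.21   0.148]
local [-0.0658 -0.1011  0.1043] F xy -0.7 0.2
t 17.87 p [ 0.5593 -0.0969  0.1043] F [-0.6  0.4 -0.2] w 0.65
toolx [-0.208 -0.978 -0.027] y [ 0.151 -0.005 -0.989] z [ 0.966 -0.21   0.148]
tool shift mm [-14.7  55.5 -12.1]
turn deg 1.54 or -178.46
```

View pics/w18.png

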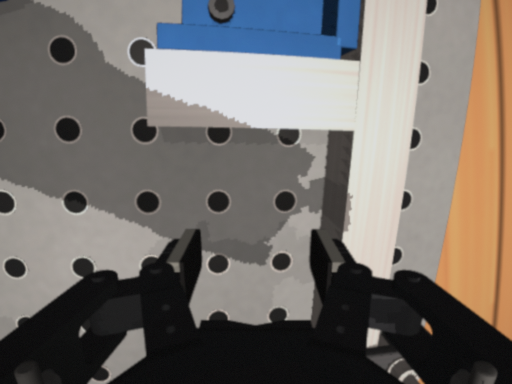

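>>> {"method": "play_rows", "body": {"moves": [[[0.35,0,27,-6,1.5],[0.35,0,26,-6,0],[0.35,-8,3,-2,0],[0.35,-8,0,0,0]]]}}

```text
t: 18.25
ee_pos: [0.5618, -0.0812, 0.0569]
orientation: [0.392, -0.516, 0.591, -0.48]
contact_force: [0.1, 0.0, 0.9]
gripper_width: 0.648
```

```bash
python3 -c "
from h import *
loc();t=C-.070*X-.055*Y;delta([t[0],t[1],.048],X[:2])"
```

```text
t 18.25 p [ 0.5618 -0.0812  0.0569] F [0.1 0.  0.9] w 0.65
toolx [-0.232 -0.972 -0.033] y [ 0.162 -0.005 -0.987] z [ 0.959 -0.234  0.159]
local [-0.0671 -0.0852  0.0569] F xy 0.1 0.1
t 18.25 p [ 0.5618 -0.0812  0.0569] F [0.1 0.  0.9] w 0.65
toolx [-0.232 -0.972 -0.033] y [ 0.162 -0.005 -0.987] z [ 0.959 -0.234  0.159]
tool shift mm [-30.    9.3  -4.3]
turn deg 0.13 or -179.87
```

>>> {"method": "play_rows", "body": {"moves": [[[0.35,-9,6,-3,0],[0.35,-9,2,0,0],[0.35,-7,0,0,0],[0.35,-3,0,0,0]]]}}

```text
t: 18.58
ee_pos: [0.5694, -0.0497, 0.0553]
orientation: [0.391, -0.514, 0.592, -0.483]
contact_force: [-6.8, -15.7, -2.9]
gripper_width: 0.649
```

```bash
python3 -c "
from h import *
loc()"
```

```text
t 18.58 p [ 0.5694 -0.0497  0.0553] F [ -6.8 -15.7  -2.9] w 0.65
toolx [-0.229 -0.973 -0.034] y [ 0.169 -0.006 -0.986] z [ 0.959 -0.231  0.166]
local [-0.0671 -0.0529  0.0553] F xy -3.0 -16.8
```

>>> {"method": "play_rows", "body": {"moves": [[[0.35,10,0,0,0],[0.35,20,-5,0,0],[0.35,0,-38,0,0],[0.35,0,-38,0,0],[0.35,0,0,0,0]]]}}

```text
t: 19.0
ee_pos: [0.5482, -0.0803, 0.1382]
orientation: [0.392, -0.514, 0.592, -0.482]
contact_force: [1.6, -0.1, 0.6]
gripper_width: 0.65
```

```bash
python3 -c "
from h import *
loc()
import pickle
m=camera_model('wrist');im=capture('wrist');cv2.imwrite('pics/w19.png',im);pickle.dump(m,open('m19.pkl','wb'))
cv2.imwrite('pics/w19z.png',cv2.resize(im[20:180,110:410],None,fx=2.6,fy=2.6,interpolation=cv2.INTER_CUBIC))
im=capture('top');cv2.imwrite('pics/t19.png',im)"
```

```text
t 19.0 p [ 0.5482 -0.0803  0.1382] F [ 1.6 -0.1  0.6] w 0.65
toolx [-0.229 -0.973 -0.032] y [ 0.168 -0.007 -0.986] z [ 0.959 -0.231  0.165]
local [-0.0805 -0.0875  0.1382] F xy 1.6 0.3
```

View pics/w19z.png

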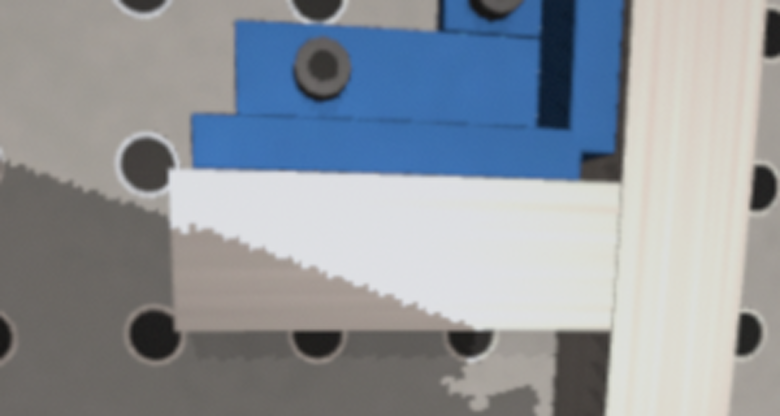

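View pics/t19.png

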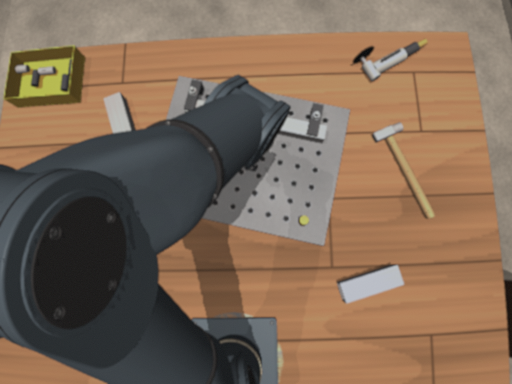

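```bash
python3 -c "
from h import *
import pickle
m=pickle.load(open('m19.pkl','rb'))
f=np.array([[170,169],[619,182],[611,331],[175,329]])/2.6+[110,20]
P=backproj(m,f,.052);print('stub',np.round(np.c_[(P-C)@X,(P-C)@Y]*1000,1))
capture('side')
for t in ['tape','offcut']:
    for d in spot_point('side',t)[:2]:print(t,np.round(d['location'],4),round(d['confidence'],2))
print(finish_job())"
```

```text
stub [[-118.3   -0.7]
 [   0.3   -1.6]
 [   0.5  -42.1]
 [-119.1  -40.1]]
tape [0.4523 0.1216 0.0157] 0.56
offcut [ 0.3701 -0.1937  0.0085] 0.63
the job is handed in; nothing more can be done
None
```

The short tube is seated: its long side lies against the blue square and its end butts against the cross tube. I handed the job in at about 19 s, with the gripper lifted clear.

**How it was done:** I only pushed it.
- A push with both fingers on its long side straightened it and brought it close to the square.
- I then pushed its end up to the cross tube.
- Finally I pressed it once more against each face: square, cross tube, square again.

**Checks on the fit:**
- **Force:** In each of those presses the tube stopped at about 16–17 N. Both presses against the square stopped at the same place to within 0.5 mm.
- **Last wrist picture:** It shows no gap along the square or at the end. The measured corners put the end within 0.5 mm of the cross tube face I measured earlier. The side is within about 1 mm of the square's measured face. The camera calibration is only good to about 2 mm, so the force stops are the stronger evidence.

**Other objects:** The tape roll and brass offcut read within 3 mm of their first side-camera positions. The hammer was checked only by eye, and it looks unmoved in the last top picture.

**What went less well:**
- The tool tilted gradually to about 10° over the moves, which did not affect the pushing.
- Part-way through the first end push, the closed fingers looked narrow enough to bear on the tube's top wall. I backed off, opened them a little to catch the side walls, and carried on.

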